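# Clamp a circuit board with a ratchet lever

## Robot

A 6-joint arm with a two-finger parallel gripper is mounted at the origin on the work surface. World frame = base frame: x ahead of the robot, y to its left, z up, the work surface at z = 0. Lengths are in mm, angles in rad, forces in N, time in s.
With the tool pointing down it reaches from about 350 to 975 mm from the base axis. Payload 7.1 kg.
Tool frame: the origin (TCP) lies on the mounting face of the last link; the fingertips stand 182 mm ahead of it and the grasp point (between the pads) lies 163 mm ahead of it; z points along the fingers, y is the direction in which the jaws open and shut (so a half turn about z gives the same grasp; the last joint's range is limited). The gripper opens to 88 mm and grips with 3 to 60 N. Pads are 20 mm wide; open, the fingers measure 115 mm over their backs; the gripper's body (75 mm by 178 mm) begins 61 mm behind the grasp point.
Start: joints at [1.23, 0.423, 1.63, -0, 1.089, -0.019], TCP at [197.64, 592.912, 404.675] pointing down, gripper open.
Joint ranges: [-3, 3], [-0.9, 2.11], [0.09, 2.58], [-1.31, 4.45], [0.11, 2.69], [-2.54, 2.54]. Speed limits (rad/s): [2.39, 2.39, 3.01, 3.14, 3.14, 3.14].

## Interface

Orientations are given as a rotation vector (axis times angle).
In Python, from workcell import ctrl, optics, nets gives the robot as it stands.
- The arm moves only by the tool send_rows, never from a script. Its argument "rows" is a list of rows, each an object with "offset": the shift along the tool's x, y, z in m, a list of three; "twist": the turn, a rotation vector about the tool's x, y, z in degrees, a list of three. A call has exactly 5 rows; each row shifts and turns the pose as measured when the row begins, along the tool's axes as they then stand; what a row does not reach is not made up. A row lasts 1/12 s, in which the tool goes at most 41.7 mm and 7.16 degrees, less where a joint would pass 70% of its speed; a pose out of reach is approached as far as the arm can. A call is refused whole if a number of a shift passes 0.0417 or a number of a turn 7.16, either way. A call with a gripper value outside its range is refused whole. "gripper" is the finger opening in m, from 0 to 0.0878, set as the call begins (left out, the last holds). The fingers move at their own pace and stop on an object; the grip force is fixed at half the most. Time passes only in rows, so rows that do not move let the fingers close, or fill a call up. It gives the time, the measured TCP pose, the force and the opening at its end, in the units of the state.
- ctrl.get_obs(): the state, without advancing time (a new reading comes with each control period).
- optics.get_image(name): name is "side" or "top" or "wrist"; returns (picture, depth): 400x640x3 uint8, blue, green, red; 400x640 float32, mm along the optical axis (not along the pixel's ray), 0 where there is no reading.
- optics.camera_info(name): a dict with "K" (3x3 intrinsics, pixels), "pose" (4x4, takes a point from camera to world coordinates). Camera axes: x right, y down, z forward; pixel columns grow to the right and rows downward; lengths in mm; the calibration is good to about 2 mm. A picture is of the moment at which its call begins: read the wrist's pose just before it. camera_info takes no time and is no camera call; for the wrist camera it gives the pose at the moment of the call.
- ctrl.close_job(): hands the job in, once; it reports no verdict.
Trained networks look in the newest picture that a camera, given by its name, has taken for a name from the list of things; names that differ only in an ending like _2 or _b are one class to them, and where a whole thing is asked for, a point or a joint stands for the part that bears it (a point fixed in the world has none). Each returns a list of dicts, best first, with "conf" (0 to 1); they miss things now and then, are a little off and sometimes report something else, mostly with a low value. They report only what shows in the picture. A call takes as long as a camera call. They do not tell look-alikes from the thing itself.
- nets.spot_in(camera, label): "extent" ([left, top, right, bottom] in pixels, round what is visible of it).
- nets.spot_point(camera, label): "position" ([column, row] in pixels: a listed point, or the origin of a listed thing).
The state is a dict: "t": time; "qpos": joint angles; "qvel": joint speeds; "joint_torque": joint torques, N m; "ee_pos": TCP position; "orientation": TCP orientation; "ft_force": force on the tool from outside, world axes, zero at the start; "moment": the same for the moment, N m; "width": finger opening in mm.
Only numpy, scipy, OpenCV 4.12 (cv2) and the standard library are available. Lean on these libraries where they do the work, as an engineer would, in place of code of your own. Each camera call takes 0.05 s, during which the arm holds its last target. There are 200 camera calls.

## Task

Slide the circuit board along the vice's bed until its end lies flush against the yellow end stop, and clamp it there with the ratchet lever until the jaw is fully tight. The lever's swing is too short for one go: turn it clockwise, lift it off its teeth to swing it back, let it down and turn it again. Leave the lever down on its teeth, and leave the things around the vice alone.

Things in the scene. Friction and masses are not known exactly. Their poses are not given: they have to be found in the camera images.
- fixture: Board vice fixed to the bench: dark base plate 250 x 285 mm, origin on the bench under the bed. x runs along the aluminium bed (top at z = 22 mm, 90 mm wide, x -115 to 105 mm), away from the robot; y goes across, from the blue lever housing (110 x 76 mm, top at z = 60 mm, centre x -30, y -130 mm) to the fixed blue jaw (face at y = +55 mm, top z = 54 mm, x -25 to 105 mm).
- stop_face (a point): Middle of the yellow end stop's face towards the robot, at bed height (x = +105 mm in the vice's frame, 22 mm above the bench); the stop reaches 46 mm above the bench. Axes parallel to the vice's.
- board_center (a point): Green circuit board on an aluminium plate 150 mm (its x) x 100 mm (its y) x 12 mm, about 0.3 to 0.6 kg, loose on the bed, 30 to 60 mm short of the end stop. This point is the plate's middle, 6 mm above its underside; parts stand up to 31 mm above the underside. Push its bare end face nearest the robot. Home, the point is 75 mm short of the stop's face.
- lever_axis (a point): On the vertical axis of the lever and of its tooth ring, at the top of the housing, 60 mm above the bench; axes parallel to the vice's.
- grip (a point): Middle of the upright round orange grip at the lever's end, 24 mm in diameter, 100 mm from the lever axis; it stands 54 mm proud of the black lever arm (18 mm wide, 12 mm high, free space below). Lever down: this point is 133 mm above the bench, the grip's top 159 mm, the arm's top 97 mm. Its x axis points outwards from the lever axis. Lift and turn the lever by it, or push it or the arm.
- swing (a joint): Lever angle, 0 to 2.0 rad between two steel pins, growing clockwise from above (the tightening way). At 0 the lever points 0.57 rad clockwise from the vice's x axis, so at q it points at -0.57 - q in the vice's frame. It starts at 0.7 to 1.1 and turns nearly freely (0.02 N m) when lifted.
- lift (a joint): Lever's height above fully down, 0 to 0.018 m. Two dogs under it fit the gaps of a ring of 16 teeth (a gap every 0.39 rad, play 0.1 rad). Near 0 they are in the gaps: ring and lever turn together, both ways. Near 0.007 they rest on the teeth (it may start so): turn on and they drop in if let down. Above 0.009 the lever swings free. Spring and weight press it down with 7 to 10 N.
- spindle (a joint): Turn of the tooth ring, which drives the jaw 8 mm per rad; grows clockwise from above (closing). Starts at 0 to 0.4 rad, stops hard at 2.3. The pad meets a board that lies against the fixed jaw at about 1.75; fully tight means 2.15 or more. Turning takes 0.4 to 0.5 N m (4 to 5 N at the grip); it stays where it is left.
- pad: Sprung black rubber pad of the moving jaw, 100 x 8 x 24 mm, which moves in the vice's +y direction and presses the board against the fixed jaw with about 8 to 11 N when tight.
- roll: Open silver tin, 84 mm across, 70 mm high, bystander on the left of the vice; origin under its centre.
- spool: White solder spool, 64 mm across, 50 mm high, bystander on the left of the vice; origin under its centre.
- stack: Fanned stack of five green bare boards, 70 x 140 mm, 15 mm high, bystander beyond the end stop; origin under its centre.
- driver: Red-handled screwdriver, 190 mm, lying on the bench to the right of the vice, bystander; origin under its middle.
Things that resemble listed ones, but are neither listed nor needed, are in the scene too. Leave any black or orange look-alike of the part that bears board_center alone.

How it is judged:
By the outcome, as a careful person would: the job done as asked, in the order asked, and still so for the second after the job is handed in, with the robot touching nothing.
It also fails if it takes over 72 s, if anything falls off the work surface, if the arm or the gripper's body presses on something with over 40 N, if the wrist force passes 120 N, or if a joint passes its speed limit or range.

## Working session

There is one attempt and no reset: what is moved stays moved. The work goes in short steps, Python scripts to look and compute and a tool call to move; the robot and the scene stay as the last step left them, time stands still between calls to the robot, and variables do not carry over. Pictures are saved under pics/ and viewed, about 8 in all and at most 12, crops included, and the job is handed in when it is done.

Besides the shell and the picture viewer there is one more tool, called after "Call:" by a JSON object that holds its "name" and its "arguments", one argument or row to a line. send_rows: Moves the arm, as the interface text tells. Its arguments: {"type":"object","properties":{"rows":{"type":"array"},"gripper":{"type":"number"}},"required":["rows"]}

```bash
mkdir -p pics; cat > h.py <<'E'
import numpy as np, cv2
from workcell import ctrl, optics, nets
from scipy.spatial.transform import Rotation as R
def ray(cam,px):
    c=optics.camera_info(cam);K=np.array(c["K"]);T=np.array(c["pose"])
    d=T[:3,:3]@np.linalg.solve(K,[px[0],px[1],1]);return T[:3,3],d
def atz(cam,px,z):
    o,d=ray(cam,px);return (o+d*(z-o[2])/d[2]).round(1)
def proj(cam,p):
    c=optics.camera_info(cam);K=np.array(c["K"]);T=np.linalg.inv(np.array(c["pose"]))
    q=K@(T[:3,:3]@np.array(p)+T[:3,3]);return q[:2]/q[2]
def cloud(cam,dep):
    c=optics.camera_info(cam);K=np.array(c["K"]);T=np.array(c["pose"])
    v,u=np.mgrid[:400,:640];P=np.stack([(u-K[0,2])/K[0,0]*dep,(v-K[1,2])/K[1,1]*dep,dep],-1)
    return P@T[:3,:3].T+T[:3,3]
E
cat > a.py <<'E'
from h import *
o=ctrl.get_obs();print(o)
for cam in("top","side"):
    im,d=optics.get_image(cam);cv2.imwrite(f"pics/{cam}0.png",im)
    np.save(f"{cam}0.npy",cloud(cam,d))
    print(cam,np.array(optics.camera_info(cam)["pose"]).round(2).tolist())
    for n,z in(("fixture",0),("stop_face",22),("board_center",28),("lever_axis",60),("grip",133)):
        for r in nets.spot_point(cam,n)[:3]:print(n,np.round(r["position"]),round(r["conf"],2),atz(cam,r["position"],z))
E
python3 a.py
```

```text
{'t': 0.0, 'qpos': array([ 1.22998852e+00,  4.23853885e-01,  1.63070213e+00,  1.64481080e-05,
        1.08862385e+00, -1.90024385e-02]), 'qvel': array([-0.00078323,  0.00070647,  0.00055879,  0.00066117,  0.00219317,
        0.00104511]), 'joint_torque': array([ 1.34735667e-03, -5.44616318e+01, -2.73683506e+01,  6.44879811e-02,
        2.24998151e-02, -7.10032873e-05]), 'ee_pos': array([197.55431371, 592.65426828, 403.88857445]), 'orientation': array([-5.03276246e-01, -3.10071556e+00,  2.44861879e-03]), 'ft_force': array([ 0.73770511,  0.40265946, -0.06687337]), 'moment': array([-0.01377998, -0.00882012, -0.03127576]), 'width': 87.89111281110586}
top [[0.02, -0.99, 0.1, 417.37], [-1.0, -0.01, 0.01, -37.21], [-0.01, -0.1, -0.99, 1301.85], [0.0, 0.0, 0.0, 1.0]]
stop_face [310. 165.] 0.68 [656.8   9.5  22. ]
board_center [235. 286.] 0.72 [286.4 227.5  28. ]
board_center [303. 210.] 0.6 [516.8  28.   28. ]
board_center [423. 274.] 0.57 [ 332.4 -330.    28. ]
lever_axis [308. 138.] 0.69 [732.1  16.2  60. ]
lever_axis [347. 214.] 0.66 [ 503.8 -102.4   60. ]
grip [389. 210.] 0.86 [ 510.6 -215.   133. ]
side [[0.99, -0.1, 0.14, 419.79], [-0.17, -0.64, 0.75, -710.24], [0.01, -0.77, -0.64, 693.33], [0.0, 0.0, 0.0, 1.0]]
fixture [310. 224.] 0.92 [542.  10.   0.]
stop_face [353. 211.] 0.77 [657.7  19.4  22. ]
stop_face [343. 185.] 0.16 [656.8 130.3  22. ]
board_center [213. 183.] 0.59 [295.2 189.3  28. ]
board_center [304. 213.] 0.58 [529.8  24.5  28. ]
lever_axis [302. 244.] 0.66 [ 501.9 -115.3   60. ]
grip [314. 251.] 0.58 [ 513.7 -205.7  133. ]
```

```bash
python3 -c "
import cv2
a=cv2.imread('pics/top0.png')[110:310,190:460];cv2.imwrite('pics/top0c.png',cv2.resize(a,None,fx=2.9,fy=2.9,interpolation=3))"
```

```text
(no output)
```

View pics/top0c.png

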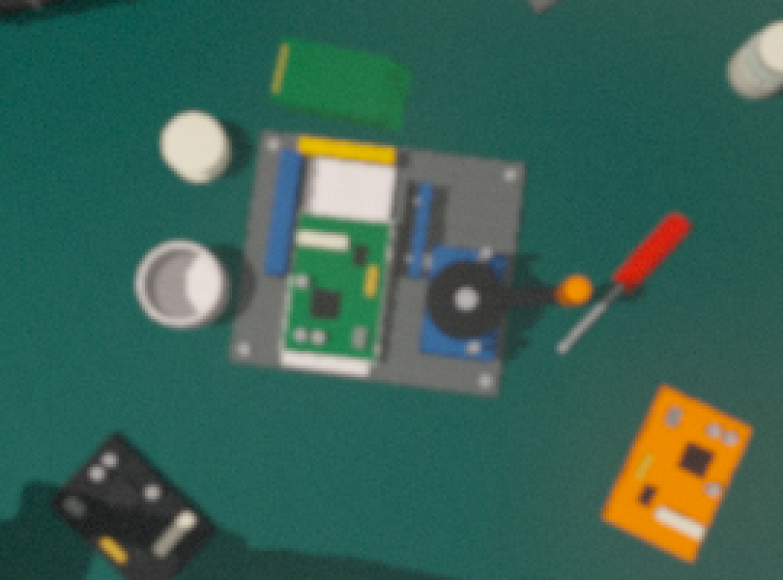

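View pics/side0.png

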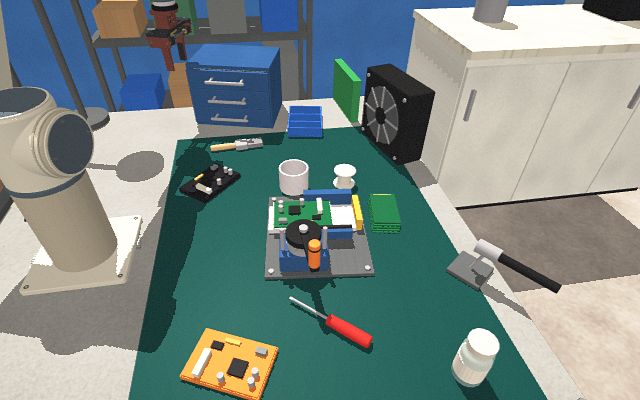

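The green board in the vice (top pixel ~(303,210)) is the board. The black one at (235,286) and the orange one at (423,274) are look-alikes lying on the bench, so I'll leave them alone. The lever points right, with the orange grip at (389,210). Next I'll fit the vice frame from depth.

```bash
cat > b.py <<'E'
from h import *
import sys
def fit(im,P):
    hsv=cv2.cvtColor(im,cv2.COLOR_BGR2HSV);H,S,V=[hsv[...,i].astype(int) for i in range(3)]
    x,y,z=P[...,0],P[...,1],P[...,2]
    near=(abs(x-550)<170)&(abs(y+20)<230)
    for n,m in(("stop",(H>20)&(H<32)&(S>150)&(V>120)&(z>38)&(z<56)&(x>630)),
               ("fixjaw",(H>100)&(H<125)&(S>100)&(y>40)&(z>46)&(z<62)),
               ("housing",(H>100)&(H<125)&(S>100)&(y<-60)&(z>50)&(z<68)),
               ("board",(H>45)&(H<75)&(S>100)&(z>30)&(z<46)&(abs(y)<90)&(x<640)),
               ("plateboard",(S<60)&(V>110)&(z>30)&(z<39)&(abs(y-30)<80)&(x<500)),
               ("bed",(S<60)&(V>110)&(z>17)&(z<27)&(abs(y-20)<80)&(x>500)),
               ("grip",(H>5)&(H<18)&(S>150)&(z>110)),("arm",(V<60)&(z>85)&(z<110))):
        q=P[m&near]
        if len(q)<8: print(n,len(q));continue
        r=cv2.minAreaRect(q[:,:2].astype(np.float32))
        print(n,len(q),"c",np.round(r[0],1),"size",np.round(r[1],1),"ang",round(r[2],1),"z",np.median(q[:,2]).round(1),"mean",q.mean(0).round(1))
if __name__=="__main__":
    for c in("top","side"):
        print(c);fit(cv2.imread(f"pics/{c}0.png"),np.load(f"{c}0.npy"))
E
python3 b.py
```

```text
top
stop 173 c [663.3  12. ] size [97.8 16.7] ang 84.0 z 44.9 mean [662.8  11.9  45.2]
fixjaw 305 c [595.9  75.7] size [ 21.7 126.2] ang 82.8 z 53.4 mean [595.6  75.6  53.2]
housing 317 c [ 537.  -103.6] size [ 92.3 171.3] ang 84.1 z 58.3 mean [509.3 -96.5  57.8]
board 901 c [521.   20.2] size [ 92.3 138. ] ang 84.2 z 36.3 mean [521.3  18.3  36.5]
plateboard 80 c [469.9  24.6] size [100.5  47.4] ang 85.5 z 34.0 mean [459.2  25.5  34.1]
bed 505 c [588.4  28. ] size [127.9 170.1] ang 89.3 z 21.3 mean [625.8   9.   21.4]
grip 65 c [ 472.1 -126.2] size [ 23.5 207.7] ang 25.2 z 161.7 mean [ 494.6 -179.   345.7]
arm 294 c [ 514.5 -131.9] size [ 67.5 104.9] ang 25.4 z 101.1 mean [ 506.7 -134.4  101.1]
side
stop 149 c [664.1   9.9] size [97.8 16. ] ang 83.5 z 43.1 mean [663.4   8.4  43.1]
fixjaw 307 c [597.9  75. ] size [ 26.9 128.2] ang 84.2 z 50.6 mean [597.3  72.   50.4]
housing 292 c [ 505.5 -113.9] size [ 74.6 108.6] ang 84.2 z 56.7 mean [ 493.  -133.8   56.3]
board 886 c [522.9  18.5] size [ 97.4 145.3] ang 85.7 z 34.2 mean [524.2  18.8  34.2]
plateboard 39 c [463.4  24. ] size [102.2  29.9] ang 85.2 z 32.0 mean [455.4   9.6  32.8]
bed 428 c [627.1   8. ] size [91.5 57.2] ang 83.3 z 19.3 mean [628.4  11.8  19.3]
grip 223 c [ 512.2 -212.9] size [23.3 23.4] ang 31.5 z 137.7 mean [ 510.7 -218.9  137.9]
arm 649 c [ 497.7 -145.5] size [145.8  76.7] ang 77.0 z 98.5 mean [ 504.9 -123.4   97.8]
```

Call:
{"name": "send_rows", "arguments": {
  "rows": [
    {"offset": [-0.026, -0.03, 0], "twist": [0, 0, -2.5]},
    {"offset": [-0.026, -0.03, 0], "twist": [0, 0, -2.5]},
    {"offset": [-0.026, -0.03, 0], "twist": [0, 0, -2.5]},
    {"offset": [-0.026, -0.03, 0], "twist": [0, 0, -2.5]},
    {"offset": [-0.026, -0.03, 0], "twist": [0, 0, -2.5]}
  ]
}}

```text
t: 1.02
ee_pos: [288.8, 417.4, 404.0]
orientation: [0.134, 3.138, 0.008]
ft_force: [1.3, -0.3, 0.4]
width: 87.8
```

Call:
{"name": "send_rows", "arguments": {
  "rows": [
    {"offset": [-0.02, -0.035, 0], "twist": [0, 0, 0]},
    {"offset": [-0.02, -0.035, 0], "twist": [0, 0, 0]},
    {"offset": [-0.02, -0.035, 0], "twist": [0, 0, 0]},
    {"offset": [-0.02, -0.035, 0], "twist": [0, 0, 0]},
    {"offset": [-0.02, -0.035, 0], "twist": [0, 0, 0]}
  ]
}}

```text
t: 1.43
ee_pos: [375.9, 227.8, 404.3]
orientation: [0.125, 3.135, 0.012]
ft_force: [0.2, 0.5, 0.2]
width: 87.6
```

Call:
{"name": "send_rows", "arguments": {
  "rows": [
    {"offset": [-0.012, -0.0395, 0], "twist": [0, 0, 0.3]},
    {"offset": [-0.012, -0.0395, 0], "twist": [0, 0, 0.3]},
    {"offset": [-0.012, -0.0395, 0], "twist": [0, 0, 0.3]},
    {"offset": [-0.012, -0.0395, 0], "twist": [0, 0, 0.3]},
    {"offset": [-0.012, -0.0395, 0], "twist": [0, 0, 0.3]}
  ]
}}

```text
t: 1.85
ee_pos: [418.1, 23.7, 404.9]
orientation: [0.166, 3.127, 0.015]
ft_force: [0.5, -0.1, 0.1]
width: 87.9
```

```bash
cat > c.py <<'E'
from h import *
import b,sys
o=ctrl.get_obs();print(o["ee_pos"].round(1),R.from_rotvec(o["orientation"]).as_matrix().round(3).tolist())
im,d=optics.get_image("wrist");cv2.imwrite(f"pics/w{sys.argv[1]}.png",im)
P=cloud("wrist",d);np.save(f"w{sys.argv[1]}.npy",P)
b.fit(im,P)
for n,z in(("stop_face",22),("board_center",28),("lever_axis",60),("grip",133)):
    for r in nets.spot_point("wrist",n)[:2]:print(n,np.round(r["position"]),round(r["conf"],2),atz("wrist",r["position"],z))
E
python3 c.py 1
```

```text
[418.1  23.7 404.9] [[-0.994, 0.106, 0.011], [0.106, 0.994, 0.009], [-0.01, 0.01, -1.0]]
stop 589 c [664.9   5.2] size [97.9 17.5] ang 82.7 z 45.9 mean [664.4   4.3  45.9]
fixjaw 851 c [598.2  69.3] size [ 22.1 129.5] ang 83.1 z 53.5 mean [573.   71.8  53.3]
housing 1380 c [ 517.2 -103.1] size [149.8  77.4] ang 8.4 z 59.5 mean [487.8 -99.1  57.8]
board 4686 c [523.2  12.8] size [ 94.1 144.6] ang 83.5 z 36.8 mean [516.5  11.   36.8]
plateboard 435 c [476.4  18.5] size [100.2  56.8] ang 83.9 z 34.1 mean [458.7  19.7  34.3]
bed 470 c [597.7  35.5] size [ 59. 149.] ang 28.1 z 22.0 mean [612.6   7.6  21.9]
grip 196 c [396.4  23.1] size [154.8  17.6] ang 84.3 z 326.9 mean [396.   60.1 326.2]
arm 1255 c [ 494.4 -124.5] size [100.   60.3] ang 79.2 z 101.3 mean [ 486.4 -127.3  100.9]
stop_face [325. 329.] 0.56 [660.6   7.6  22. ]
stop_face [322. 253.] 0.35 [529.2  16.2  22. ]
board_center [476.  44.] 0.81 [287.8 218.8  28. ]
board_center [324. 250.] 0.74 [522.   22.1  28. ]
grip [326. 330.] 0.41 [561.1  21.5 133. ]
```

View pics/w1.png

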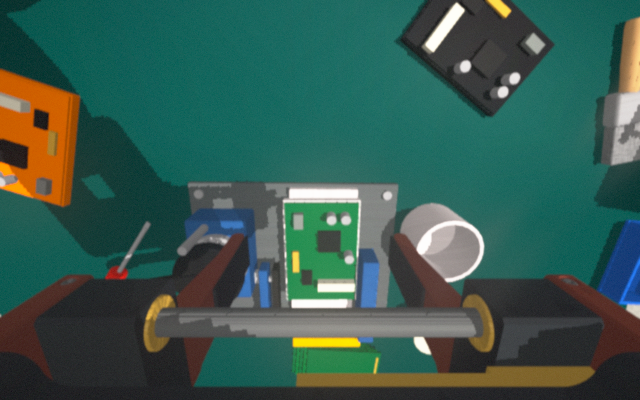

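```bash
python3 - <<'E'
from h import *
for p,z in(((322,199),34),((322,189),22),((288,200),34),((356,200),34),((325,338),46),((293,338),46),((360,338),46)): print(p,atz("wrist",p,z))
P=np.load("w1.npy")
for r in range(184,212,2): print(r,P[r,305].round(0),P[r,340].round(0))
E
python3 -c "
import cv2
a=cv2.imread('pics/w1.png')[175:315,170:420];cv2.imwrite('pics/w1c.png',cv2.resize(a,None,fx=3.2,fy=3.2,interpolation=2))"
```

```text
(322, 199) [445.3  31.   34. ]
(322, 189) [435.4  32.3  22. ]
(288, 200) [441.8 -12.4  34. ]
(356, 200) [451.4  74.3  34. ]
(325, 338) [653.8  13.5  46. ]
(293, 338) [648.3 -33.   46. ]
(360, 338) [659.8  64.5  46. ]
184 [432.   2.   9.] [437.  49.   9.]
186 [434.   1.  12.] [439.  48.  11.]
188 [435.   2.  18.] [440.  48.  17.]
190 [437.   1.  21.] [442.  47.  21.]
192 [440.   1.  21.] [444.  47.  23.]
194 [442.   1.  21.] [447.  47.  22.]
196 [445.   0.  21.] [450.  46.  22.]
198 [446.   0.  25.] [451.  46.  26.]
200 [447.   1.  33.] [451.  45.  34.]
202 [448.   1.  37.] [453.  45.  36.]
204 [451.   0.  37.] [456.  45.  37.]
206 [454.  -0.  36.] [459.  44.  37.]
208 [456.  -0.  37.] [461.  44.  37.]
210 [459.  -1.  36.] [465.  44.  35.]
```

View pics/w1c.png

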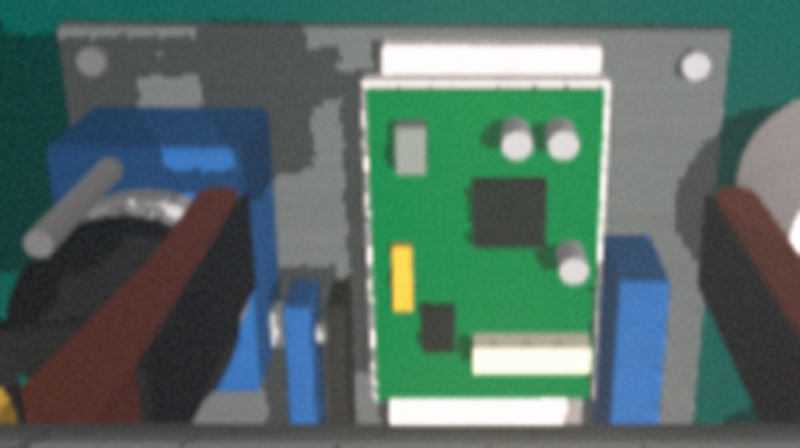

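Call:
{"name": "send_rows", "arguments": {
  "rows": [
    {"offset": [-0.004, 0.001, 0.036], "twist": [0.2, 0.2, 0]},
    {"offset": [-0.004, 0.001, 0.036], "twist": [0.2, 0.2, 0]},
    {"offset": [-0.0, 0.001, 0.036], "twist": [0.1, 0.1, 0]},
    {"offset": [0, 0.001, 0.036], "twist": [0, 0, 0]},
    {"offset": [0, 0, 0.036], "twist": [0, 0, 0]}
  ],
  "gripper": 0.05
}}

```text
t: 2.52
ee_pos: [432.8, 37.9, 227.4]
orientation: [0.146, 3.114, 0.007]
ft_force: [0.4, -0.4, -0.1]
width: 58.0
```

```bash
cat > s.py <<'E'
from h import *
import sys
# usage: s.py [tip target x y z] -> tool-frame offset & tilt correction in deg
o=ctrl.get_obs();M=R.from_rotvec(o["orientation"]).as_matrix()
d=M.T@[0,0,-1];tip=o["ee_pos"]+M[:,2]*182
print("t",round(o["t"],2),"tip",tip.round(1),"tilt twist",np.degrees([-d[1],d[0]]).round(2),"yaw y",np.degrees(np.arctan2(M[1,1],M[0,1])).round(2),"F",o["ft_force"].round(1),"w",o["width"].round(1))
if len(sys.argv)>3:
    t=np.array(list(map(float,sys.argv[1:4])));print("tool offset mm",(M.T@(t-tip)).round(1))
E
python3 s.py 426 26 27
```

```text
Traceback (most recent call last):
  File "s.py", line 6, in <module>
    print("t",round(o["t"],2),"tip",tip.round(1),"tilt twist",np.degrees([-d[1],d[0]]).round(2),"yaw y",np.degrees(np.arctan2(M[1,1],M[0,1])).round(2),"F",o["ft_force"].round(1),"w",o["width"].round(1))
                                                                                                                                                                                      ^^^^^^^^^^^^^^^^
AttributeError: 'float' object has no attribute 'round'
```

```bash
sed -i 's/o\["width"\].round(1)/round(o["width"],1)/' s.py; python3 s.py 426 26 27
```

```text
t 2.52 tip [437.2  38.6  45.5] tilt twist [0.34 1.38] yaw y 84.62 F [ 0.4 -0.4 -0.1] w 58.0
tool offset mm [ 10.4 -13.7  18.2]
```

Call:
{"name": "send_rows", "arguments": {
  "rows": [
    {"offset": [0.003, -0.006, 0.0], "twist": [0.2, 0.7, 0.6]},
    {"offset": [0.003, -0.006, 0.004], "twist": [0.15, 0.7, 0]},
    {"offset": [0, 0, 0.006], "twist": [0, 0, 0]},
    {"offset": [0, 0, 0.006], "twist": [0, 0, 0]},
    {"offset": [0, 0, 0.002], "twist": [0, 0, 0]}
  ]
}}

```text
t: 2.93
ee_pos: [422.7, 30.9, 205.6]
orientation: [-0.148, -3.125, 0.002]
ft_force: [-0.5, 0.6, 0.7]
width: 49.8
```

```bash
python3 s.py 496 19 27
```

```text
t 2.93 tip [420.2  30.8  23.6] tilt twist [-0.12 -0.77] yaw y 84.58 F [-0.5  0.6  0.7] w 49.8
tool offset mm [-76.5  -4.6  -4.4]
```

Call:
{"name": "send_rows", "arguments": {
  "rows": [
    {"offset": [-0.004, 0, -0.003], "twist": [0, -0.6, 0.7]},
    {"offset": [-0.008, -0.001, 0], "twist": [0, 0, 0]},
    {"offset": [-0.006, -0.001, 0], "twist": [0, 0, 0]},
    {"offset": [-0.007, 0, 0], "twist": [0, 0, 0]},
    {"offset": [-0.007, 0, 0], "twist": [0, 0, 0]}
  ]
}}

```text
t: 3.35
ee_pos: [457.5, 25.1, 213.9]
orientation: [0.17, 3.131, -0.002]
ft_force: [-1.1, -0.1, -0.9]
width: 50.2
```

Call:
{"name": "send_rows", "arguments": {
  "rows": [
    {"offset": [-0.007, 0, 0], "twist": [0, 0, 0]},
    {"offset": [-0.007, 0, 0], "twist": [0, 0, 0]},
    {"offset": [-0.007, 0, 0], "twist": [0, 0, 0]},
    {"offset": [-0.006, 0, 0], "twist": [0, 0, 0]},
    {"offset": [-0.004, 0, 0], "twist": [0, 0, 0]}
  ]
}}

```text
t: 3.77
ee_pos: [492.9, 20.9, 214.5]
orientation: [0.171, 3.131, -0.002]
ft_force: [-2.6, -0.3, 1.6]
width: 49.8
```

```bash
python3 s.py 496 19 27
```

```text
t 3.77 tip [494.   20.6  32.5] tilt twist [-0.05  0.37] yaw y 83.74 F [-2.6 -0.3  1.6] w 49.8
tool offset mm [-2.1 -1.4  5.5]
```

Call:
{"name": "send_rows", "arguments": {
  "rows": [
    {"offset": [0.002, 0, 0], "twist": [0, 0, 0]},
    {"offset": [0, 0, 0.005], "twist": [0, 0, 0]},
    {"offset": [-0.003, 0, 0], "twist": [0, 0, 0]},
    {"offset": [-0.003, 0, 0], "twist": [0, 0, 0]},
    {"offset": [-0.002, 0, 0], "twist": [0, 0, 0]}
  ]
}}

```text
t: 4.18
ee_pos: [495.3, 20.6, 207.5]
orientation: [-0.171, -3.13, 0.002]
ft_force: [-2.7, 0.1, 1.3]
width: 50.1
```

```bash
python3 s.py 500 19 27
```

```text
t 4.18 tip [494.   20.4  25.5] tilt twist [-0.11 -0.38] yaw y 83.73 F [-2.7  0.1  1.3] w 50.1
tool offset mm [-6.1 -0.7 -1.6]
```

Call:
{"name": "send_rows", "arguments": {
  "rows": [
    {"offset": [-0.002, 0, 0], "twist": [0, 0, 0]},
    {"offset": [-0.002, 0, 0], "twist": [0, 0, 0]},
    {"offset": [-0.002, 0, 0], "twist": [0, 0, 0]},
    {"offset": [-0.001, 0, 0], "twist": [0, 0, 0]},
    {"offset": [0, 0, 0], "twist": [0, 0, 0]}
  ]
}}

```text
t: 4.6
ee_pos: [497.6, 20.2, 205.5]
orientation: [-0.17, -3.116, 0.003]
ft_force: [-0.3, -0.3, 1.0]
width: 50.2
```

```bash
python3 s.py 505 19 27
```

```text
t 4.6 tip [493.8  20.1  23.6] tilt twist [-0.19 -1.18] yaw y 83.75 F [-0.3 -0.3  1. ] w 50.2
tool offset mm [-11.2   0.2  -3.7]
```

Call:
{"name": "send_rows", "arguments": {
  "rows": [
    {"offset": [0, 0, -0.003], "twist": [0, -1.2, 0]},
    {"offset": [-0.003, 0, 0], "twist": [0, 0, 0]},
    {"offset": [-0.003, 0, 0], "twist": [0, 0, 0]},
    {"offset": [-0.003, 0, 0], "twist": [0, 0, 0]},
    {"offset": [-0.003, 0, 0], "twist": [0, 0, 0]}
  ]
}}

```text
t: 5.02
ee_pos: [499.0, 20.0, 204.5]
orientation: [-0.169, -3.108, 0.007]
ft_force: [-10.3, 3.2, 15.8]
width: 50.3
```

```bash
python3 s.py 505 19 27
```

```text
t 5.02 tip [493.8  19.5  22.6] tilt twist [-0.33 -1.63] yaw y 83.78 F [-10.3   3.2  15.8] w 50.3
tool offset mm [-11.1   0.7  -4.8]
```

Call:
{"name": "send_rows", "arguments": {
  "rows": [
    {"offset": [0.001, 0, -0.004], "twist": [0, 0, 0]},
    {"offset": [0.02, 0, -0.002], "twist": [-0.3, -1, 0]},
    {"offset": [0.025, 0, -0.02], "twist": [0, -0.6, 0]},
    {"offset": [0.01, 0, -0.04], "twist": [0, 0, 0]},
    {"offset": [0, 0, -0.04], "twist": [0, 0, 0]}
  ]
}}

```text
t: 5.43
ee_pos: [441.3, 26.1, 307.9]
orientation: [-0.17, -3.134, 0.002]
ft_force: [0.9, -0.2, 0.5]
width: 50.2
```

Call:
{"name": "send_rows", "arguments": {
  "rows": [
    {"offset": [0, 0, -0.035], "twist": [0, 0, 0]},
    {"offset": [0, 0, -0.035], "twist": [0, 0, 0]},
    {"offset": [0, 0, -0.035], "twist": [0, 0, 0]},
    {"offset": [0, 0, 0], "twist": [0, 0, 0]},
    {"offset": [0, 0, 0], "twist": [0, 0, 0]}
  ]
}}

```text
t: 5.85
ee_pos: [442.5, 26.3, 427.6]
orientation: [0.169, 3.115, -0.0]
ft_force: [-1.0, 0.1, 0.2]
width: 50.1
```

```bash
python3 s.py; python3 - <<'E'
from h import *
import b
o=[]
for c,s in(("top",(110,250,250,420)),("side",(170,290,250,390))):
    im,d=optics.get_image(c);print(c);P=cloud(c,d);np.save(c+"1.npy",P);cv2.imwrite(f"pics/{c}1.png",im);b.fit(im,P)
    a=im[s[0]:s[1],s[2]:s[3]];o.append(cv2.resize(a,(int(a.shape[1]*560/a.shape[0]*.7),392),interpolation=3))
cv2.imwrite("pics/m1.png",np.hstack(o)[:, :1000]);print(np.hstack(o).shape)
E
```

```text
t 5.85 tip [446.6  26.  245.6] tilt twist [0.06 1.29] yaw y 83.8 F [-1.   0.1  0.2] w 50.1
top
stop 176 c [663.3  12.2] size [98.1 16.6] ang 84.0 z 44.9 mean [662.9  12.   44.8]
fixjaw 303 c [596.3  75.6] size [ 21.9 125.5] ang 83.4 z 53.1 mean [595.6  75.5  53.2]
housing 277 c [ 537.3 -103.8] size [ 95.1 170.8] ang 83.1 z 58.4 mean [ 514.5 -100.    58. ]
board 720 c [584.5  12.3] size [ 93.1 118.2] ang 83.9 z 36.5 mean [582.4  10.2  36.5]
plateboard 0
bed 0
grip 92 c [ 468.3 -127.3] size [ 22.8 206.7] ang 27.4 z 164.2 mean [ 496.1 -182.   332.5]
arm 518 c [ 513.  -131.9] size [ 71.6 122.9] ang 23.7 z 101.0 mean [ 503.  -125.6  101. ]
side
stop 147 c [663.8  10.4] size [97.4 15.6] ang 83.4 z 43.2 mean [663.3   8.4  43.1]
fixjaw 302 c [598.1  74.1] size [ 25.4 128.6] ang 83.6 z 50.7 mean [597.7  71.9  50.3]
housing 275 c [ 505.6 -112.6] size [ 76.2 108.5] ang 83.7 z 56.7 mean [ 494.  -135.3   56.3]
board 768 c [576.8   6.6] size [105.  136.2] ang 82.7 z 34.2 mean [578.7  10.1  34.2]
plateboard 0
bed 51 c [562.4  -7.9] size [ 48.1 183.2] ang 51.9 z 19.6 mean [531.7  24.6  19.9]
grip 283 c [ 480.9 -114. ] size [ 23.9 229.7] ang 17.7 z 143.3 mean [ 510.4 -216.2  143.8]
arm 733 c [ 497.7 -145.5] size [145.3  76.8] ang 77.0 z 98.5 mean [ 503.1 -124.6   97.9]
(392, 932, 3)
```

```bash
python3 -c "
import cv2
a=cv2.imread('pics/m1.png');cv2.imwrite('pics/m1s.png',cv2.resize(a,(799,336)))"
```

```text
(no output)
```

View pics/m1s.png

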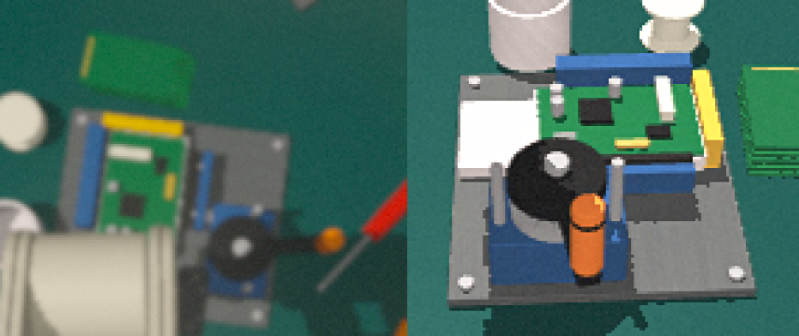

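The board's far end now meets the yellow stop in both views. Next I'll grasp the lever grip.

Call:
{"name": "send_rows", "arguments": {
  "rows": [
    {"offset": [-0.011, -0.026, 0], "twist": [0, 0.6, 0]},
    {"offset": [-0.011, -0.026, 0], "twist": [0, 0.6, 0]},
    {"offset": [-0.011, -0.026, 0], "twist": [0, 0, 0]},
    {"offset": [-0.011, -0.026, 0], "twist": [0, 0, 0]},
    {"offset": [-0.011, -0.026, 0], "twist": [0, 0, 0]}
  ],
  "gripper": 0.0878
}}

```text
t: 6.37
ee_pos: [482.5, -109.6, 417.6]
orientation: [-0.156, -3.124, -0.005]
ft_force: [0.3, 0.1, 0.2]
width: 79.9
```

Call:
{"name": "send_rows", "arguments": {
  "rows": [
    {"offset": [-0.008, -0.022, 0], "twist": [0, 0, 0]},
    {"offset": [-0.008, -0.022, 0], "twist": [0, 0, 0]},
    {"offset": [-0.008, -0.022, 0], "twist": [0, 0, 0]},
    {"offset": [-0.008, -0.022, 0], "twist": [0, 0, 0]},
    {"offset": [-0.0, -0.005, 0], "twist": [0, 0, 0]}
  ]
}}

```text
t: 6.78
ee_pos: [505.6, -213.7, 404.6]
orientation: [-0.16, -3.109, -0.011]
ft_force: [0.3, -0.2, 0.0]
width: 87.9
```

```bash
python3 s.py 511 -213 119;  python3 - <<'E'
from h import *
for c in("wrist","top","side"):
    im,d=optics.get_image(c);P=cloud(c,d)
    hsv=cv2.cvtColor(im,cv2.COLOR_BGR2HSV).astype(int)
    m=(hsv[...,0]>3)&(hsv[...,0]<20)&(hsv[...,1]>140)&(P[...,2]>105)&(P[...,2]<175)&(abs(P[...,0]-511)<60)&(abs(P[...,1]+213)<60)
    q=P[m];print(c,len(q))
    if len(q)>5:
        r=cv2.minAreaRect(q[:,:2].astype(np.float32));print(np.round(r[0],1),np.round(r[1],1),q[:,2].min(),q[:,2].max())
    for n in("grip","lever_axis"):
      for r in nets.spot_point(c,n)[:1]:print(n,np.round(r["position"]),round(r["conf"],2),atz(c,r["position"],133 if n=="grip" else 60))
    cv2.imwrite(f"pics/{c}2.png",im)
E
```

```text
t 6.78 tip [ 500.5 -212.2  222.7] tilt twist [ 0.32 -1.64] yaw y 84.1 F [ 0.3 -0.2  0. ] w 87.9
tool offset mm [-13.5  -0.3 103.4]
wrist 979
[ 509.7 -209.1] [23.  22.8] 105.57947054106904 166.606174899838
grip [321. 222.] 0.8 [ 512.4 -208.3  133. ]
top 0
lever_axis [348. 215.] 0.59 [ 500.3 -105.1   60. ]
side 299
[ 512.  -214.7] [22.7 20.1] 105.1549117358129 164.87717953950028
grip [316. 251.] 0.68 [ 518.6 -206.   133. ]
lever_axis [303. 244.] 0.86 [ 505.1 -115.2   60. ]
```

Call:
{"name": "send_rows", "arguments": {
  "rows": [
    {"offset": [-0.004, 0.001, 0.006], "twist": [0.2, -0.8, 0]},
    {"offset": [-0.004, 0.001, 0.006], "twist": [0.1, -0.8, 0]},
    {"offset": [-0.0, 0, 0.02], "twist": [0, 0, 0]},
    {"offset": [0, 0, 0.025], "twist": [0, 0, 0]},
    {"offset": [0, 0, 0.02], "twist": [0, 0, 0]}
  ]
}}

```text
t: 7.65
ee_pos: [516.1, -207.1, 333.9]
orientation: [0.151, 3.121, -0.008]
ft_force: [0.5, -0.1, 0.3]
width: 87.8
```

```bash
python3 s.py 511 -211 120
```

```text
t 7.65 tip [ 519.2 -208.1  151.9] tilt twist [-0.23  1.  ] yaw y 84.47 F [ 0.5 -0.1  0.3] w 87.8
tool offset mm [ 8.4 -3.5 31.8]
```

Call:
{"name": "send_rows", "arguments": {
  "rows": [
    {"offset": [0.004, -0.002, 0.006], "twist": [0, 0.7, 0]},
    {"offset": [0, 0, 0.008], "twist": [0, 0, 0]},
    {"offset": [0, 0, 0.008], "twist": [0, 0, 0]},
    {"offset": [0, 0, 0.006], "twist": [0, 0, 0]},
    {"offset": [0, 0, 0], "twist": [0, 0, 0]}
  ]
}}

```text
t: 8.07
ee_pos: [511.2, -207.5, 301.5]
orientation: [0.149, 3.138, -0.004]
ft_force: [-0.3, 0.5, -0.2]
width: 87.5
```

```bash
python3 s.py 511 -211 120
```

```text
t 8.07 tip [ 511.3 -208.   119.5] tilt twist [-0.16  0.03] yaw y 84.57 F [-0.3  0.5 -0.2] w 87.5
tool offset mm [ 0.  -3.  -0.4]
```

Now close on the grip.

Call:
{"name": "send_rows", "arguments": {
  "rows": [
    {"offset": [0, -0.002, 0], "twist": [0, 0, 0]},
    {"offset": [0, 0, 0], "twist": [0, 0, 0]},
    {"offset": [0, 0, 0], "twist": [0, 0, 0]},
    {"offset": [0, 0, 0], "twist": [0, 0, 0]},
    {"offset": [0, 0, 0], "twist": [0, 0, 0]}
  ],
  "gripper": 0.018
}}

```text
t: 8.48
ee_pos: [512.0, -210.3, 303.9]
orientation: [0.149, 3.133, -0.007]
ft_force: [-0.4, 0.4, -0.3]
width: 58.2
```

Call:
{"name": "send_rows", "arguments": {
  "rows": [
    {"offset": [0, 0, 0], "twist": [0, 0, 0]},
    {"offset": [0, 0, 0], "twist": [0, 0, 0]},
    {"offset": [0, 0, 0], "twist": [0, 0, 0]},
    {"offset": [0, 0, 0], "twist": [0, 0, 0]},
    {"offset": [0, 0, 0], "twist": [0, 0, 0]}
  ]
}}

```text
t: 8.9
ee_pos: [512.2, -210.0, 304.7]
orientation: [0.15, 3.132, -0.006]
ft_force: [0.0, 14.6, -0.3]
width: 24.6
```

```bash
python3 s.py 511 -211 120
```

```text
t 8.9 tip [ 513.2 -210.8  122.7] tilt twist [-0.21  0.33] yaw y 84.53 F [ 0.  14.6 -0.3] w 24.6
tool offset mm [ 2.1 -0.4  2.7]
```

```bash
cat > arc.py <<'E'
from h import *
import sys
# arc.py dq_per_row [ax ay]: state of the lever, and suggested 5 rows (tool mm) along the arc
A=np.array([504,-108.]);dq=float(sys.argv[1])
if len(sys.argv)>3:A=np.array([float(sys.argv[2]),float(sys.argv[3])])
o=ctrl.get_obs();M=R.from_rotvec(o["orientation"]).as_matrix()
d=M.T@[0,0,-1];g=o["ee_pos"]+M[:,2]*163;v=g[:2]-A;a=np.arctan2(v[1],v[0])
F=o["ft_force"];e=v/np.linalg.norm(v);tn=np.array([np.sin(a),-np.cos(a)])
print("t",round(o["t"],2),"grasp",g.round(1),"r",np.linalg.norm(v).round(1),"q",round(-a-.682,3),"Frad",(F[:2]@e).round(1),"Ftan",(F[:2]@tn).round(1),"Fz",F[2].round(1),"tilt",np.degrees([-d[1],d[0]]).round(2),"w",round(o["width"],1))
p=g[:2].copy()
for i in range(5):
    b=a-dq*(i+1);n=A+100*np.array([np.cos(b),np.sin(b)]);s=M.T@np.r_[n-p,0];print((s/1000)[:2].round(4).tolist(),end=" ");p=n
print()
E
python3 arc.py 0.08
```

```text
t 8.9 grasp [ 513.  -210.7  141.7] r 103.1 q 0.801 Frad -14.5 Ftan -1.3 Fz -0.3 tilt [-0.21  0.33] w 24.6
[0.0085, 0.0019] [0.008, -0.0005] [0.008, 0.0001] [0.008, 0.0008] [0.0079, 0.0014]
```

Call:
{"name": "send_rows", "arguments": {
  "rows": [
    {"offset": [0.0085, 0.002, 0.002], "twist": [-0.2, 0.3, 0]},
    {"offset": [0.008, -0.0003, 0.002], "twist": [0, 0, 0]},
    {"offset": [0.008, 0.0001, 0.002], "twist": [0, 0, 0]},
    {"offset": [0.008, 0.0008, 0.002], "twist": [0, 0, 0]},
    {"offset": [0.008, 0.0014, 0.002], "twist": [0, 0, 0]}
  ]
}}

```text
t: 9.32
ee_pos: [477.5, -205.6, 297.9]
orientation: [0.152, 3.114, -0.015]
ft_force: [6.1, -2.5, 12.4]
width: 23.8
```

```bash
python3 arc.py 0.08
```

```text
t 9.32 grasp [ 481.2 -207.3  135. ] r 101.9 q 1.114 Frad 1.1 Ftan -6.5 Fz 12.4 tilt [-0.48  1.37] w 23.8
[0.0076, 0.0032] [0.0078, 0.002] [0.0076, 0.0026] [0.0073, 0.0032] [0.0071, 0.0037]
```

Call:
{"name": "send_rows", "arguments": {
  "rows": [
    {"offset": [0.006, 0.003, 0.001], "twist": [-0.2, 0.7, 0]},
    {"offset": [0.007, 0.002, 0.001], "twist": [-0.2, 0.4, 0]},
    {"offset": [0.0076, 0.0026, 0.001], "twist": [0, 0.2, 0]},
    {"offset": [0.0075, 0.0032, 0.001], "twist": [0, 0.2, 0]},
    {"offset": [0.0075, 0.0037, 0.001], "twist": [0, 0.2, 0]}
  ]
}}

```text
t: 9.73
ee_pos: [449.2, -193.4, 299.1]
orientation: [0.155, 3.114, -0.026]
ft_force: [2.0, -7.5, 3.5]
width: 23.4
```

```bash
python3 arc.py 0.08
```

```text
t 9.73 grasp [ 453.  -196.3  136.2] r 102.0 q 1.413 Frad 5.5 Ftan -5.5 Fz 3.5 tilt [-0.88  1.42] w 23.4
[0.0063, 0.0054] [0.0068, 0.0041] [0.0065, 0.0047] [0.0061, 0.0052] [0.0057, 0.0056]
```

Call:
{"name": "send_rows", "arguments": {
  "rows": [
    {"offset": [0.005, 0.004, 0.001], "twist": [-0.4, 0.7, 0]},
    {"offset": [0.0065, 0.004, 0.001], "twist": [-0.3, 0.5, 0]},
    {"offset": [0.0063, 0.0045, 0.001], "twist": [-0.2, 0.3, 0]},
    {"offset": [0.0061, 0.005, 0.001], "twist": [-0.2, 0.2, 0]},
    {"offset": [0.0057, 0.0054, 0.001], "twist": [-0.2, 0.2, 0]}
  ]
}}

```text
t: 10.15
ee_pos: [423.9, -175.0, 298.9]
orientation: [0.155, 3.128, -0.017]
ft_force: [-4.1, -13.8, 7.0]
width: 23.7
```

```bash
python3 arc.py 0.06 502 -107.5
```

```text
t 10.15 grasp [ 425.4 -176.9  135.9] r 103.4 q 1.724 Frad 12.3 Ftan -7.4 Fz 7.0 tilt [-0.61  0.59] w 23.7
[0.002, 0.0067] [0.0041, 0.0044] [0.0038, 0.0046] [0.0035, 0.0049] [0.0032, 0.0051]
```

Call:
{"name": "send_rows", "arguments": {
  "rows": [
    {"offset": [0.003, 0.003, 0.001], "twist": [-0.4, 0.4, 0]},
    {"offset": [0.0035, 0.0035, 0.001], "twist": [-0.2, 0.2, 0]},
    {"offset": [0.0035, 0.004, 0.001], "twist": [-0.1, 0.1, 0]},
    {"offset": [0.0035, 0.0045, 0.001], "twist": [0, 0, 0]},
    {"offset": [0.002, 0.003, 0], "twist": [0, 0, 0]}
  ]
}}

```text
t: 10.57
ee_pos: [410.6, -160.6, 299.0]
orientation: [0.156, 3.127, -0.018]
ft_force: [0.9, -5.8, -1.4]
width: 23.4
```

```bash
python3 arc.py 0.05 499 -109
```

```text
t 10.57 grasp [ 412.3 -162.6  136. ] r 102.0 q 1.906 Frad 2.3 Ftan -5.4 Fz -1.4 tilt [-0.63  0.65] w 23.4
[0.0014, 0.0052] [0.0027, 0.0042] [0.0025, 0.0043] [0.0023, 0.0044] [0.0021, 0.0045]
```

Call:
{"name": "send_rows", "arguments": {
  "rows": [
    {"offset": [-0.001, -0.001, -0.004], "twist": [-0.2, 0.2, 0]},
    {"offset": [0, 0, -0.004], "twist": [-0.2, 0.2, 0]},
    {"offset": [0, 0, -0.004], "twist": [0, 0, 0]},
    {"offset": [0, 0, -0.002], "twist": [0, 0, 0]},
    {"offset": [0, 0, 0], "twist": [0, 0, 0]}
  ]
}}

```text
t: 10.98
ee_pos: [410.9, -161.1, 312.6]
orientation: [0.157, 3.132, -0.005]
ft_force: [5.3, -0.8, -9.3]
width: 23.6
```

```bash
python3 arc.py -0.1 499 -109; python3 - <<'E'
from h import *
im,d=optics.get_image("side");cv2.imwrite("pics/side3.png",im);P=cloud("side",d)
hsv=cv2.cvtColor(im,cv2.COLOR_BGR2HSV).astype(int)
m=(hsv[...,0]>100)&(hsv[...,0]<125)&(hsv[...,1]>100)&(P[...,1]<0)&(P[...,0]>560)&(P[...,0]<640)&(P[...,1]>-100)&(P[...,2]>40)
print("blue moving jaw",P[m].mean(0),len(P[m]))
P0=np.load("side0.npy");i0=cv2.cvtColor(cv2.imread("pics/side0.png"),cv2.COLOR_BGR2HSV).astype(int)
m=(i0[...,0]>100)&(i0[...,0]<125)&(i0[...,1]>100)&(P0[...,1]<0)&(P0[...,0]>560)&(P0[...,0]<640)&(P0[...,1]>-100)&(P0[...,2]>40)
print("before",P0[m].mean(0),len(P0[m]))
cv2.imwrite("pics/side3c.png",cv2.resize(im[170:290,240:400],None,fx=4,fy=4,interpolation=3))
E
```

```text
t 10.98 grasp [ 411.8 -161.7  149.6] r 101.9 q 1.916 Frad -4.1 Ftan -3.4 Fz -9.3 tilt [-0.18  0.36] w 23.6
[-0.0079, -0.0066] [-0.0071, -0.007] [-0.0078, -0.0063] [-0.0084, -0.0054] [-0.0089, -0.0046] 
blue moving jaw [601.03203165 -64.91223645  45.77175295] 126
before [600.70888933 -71.77161019  45.4153117 ] 139
```

View pics/side3c.png

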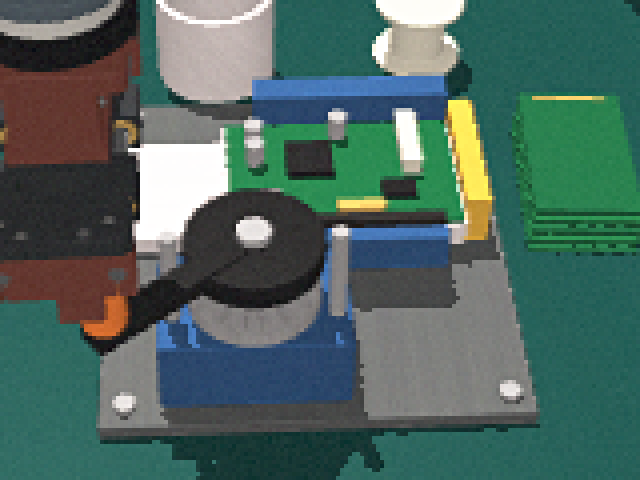

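Lever lifted 13.6 mm with Fz −9 N, and the jaw has advanced about 7 mm. The side picture shows the board still on the yellow stop. Next is the swing back.

Call:
{"name": "send_rows", "arguments": {
  "rows": [
    {"offset": [-0.008, -0.0065, 0], "twist": [-0.1, 0.3, 0]},
    {"offset": [-0.008, -0.0068, 0], "twist": [0, 0, 0]},
    {"offset": [-0.0085, -0.006, 0], "twist": [0, 0, 0]},
    {"offset": [-0.009, -0.0052, 0], "twist": [0, 0, 0]},
    {"offset": [-0.0095, -0.0045, 0], "twist": [0, 0, 0]}
  ]
}}

```text
t: 11.45
ee_pos: [444.6, -194.3, 306.8]
orientation: [-0.143, -3.109, -0.007]
ft_force: [-3.1, -0.9, -7.8]
width: 21.8
```

```bash
python3 arc.py -0.1 499 -109
```

```text
t 11.45 grasp [ 439.9 -193.4  143.8] r 103.0 q 1.5 Frad 2.5 Ftan 2.1 Fz -7.8 tilt [ 0.18 -1.69] w 21.8
[-0.0104, -0.0019] [-0.0093, -0.0036] [-0.0096, -0.0027] [-0.0098, -0.0017] [-0.01, -0.0007]
```

Call:
{"name": "send_rows", "arguments": {
  "rows": [
    {"offset": [-0.003, -0.001, -0.005], "twist": [0.1, -0.8, 0]},
    {"offset": [-0.007, -0.002, -0.003], "twist": [0.1, -0.5, 0]},
    {"offset": [-0.0095, -0.003, -0.002], "twist": [0, -0.3, 0]},
    {"offset": [-0.0095, -0.0018, -0.001], "twist": [0, -0.2, 0]},
    {"offset": [-0.0095, -0.0008, -0.001], "twist": [0, -0.2, 0]}
  ]
}}

```text
t: 11.87
ee_pos: [484.2, -209.9, 318.2]
orientation: [0.147, 3.136, 0.0]
ft_force: [-4.3, 5.2, -5.3]
width: 18.0
```

```bash
python3 arc.py -0.1 500 -108.5
```

```text
t 11.87 grasp [ 484.5 -209.9  155.2] r 102.5 q 1.04 Frad -4.5 Ftan 5.0 Fz -5.3 tilt [0.01 0.13] w 18.0
[-0.0101, 0.0025] [-0.01, 0.0009] [-0.0098, 0.0019] [-0.0096, 0.0029] [-0.0092, 0.0038]
```

```bash
python3 - <<'E'
from h import *
im,d=optics.get_image("side");P=cloud("side",d)
a=cv2.resize(im[170:290,240:400],None,fx=3.2,fy=3.2,interpolation=3)
im2,d=optics.get_image("wrist");P2=cloud("wrist",d)
cv2.imwrite("pics/m4.png",np.vstack([a[:330],cv2.resize(im2[100:400],(512,240))]))
for im_,Q in((im,P),(im2,P2)):
    hsv=cv2.cvtColor(im_,cv2.COLOR_BGR2HSV).astype(int)
    m=(hsv[...,0]>3)&(hsv[...,0]<20)&(hsv[...,1]>150)&(Q[...,2]>100)&(Q[...,2]<185)&(abs(Q[...,0]-470)<90)&(abs(Q[...,1]+200)<60)
    q=Q[m];print(len(q),q.min(0),q.max(0),q.mean(0)) if len(q) else 0
E
```

```text
119 [ 492.2634913  -230.04250485  100.04560718] [ 514.4151994  -214.13769307  141.06840436] [ 502.26820935 -220.87673601  116.12248161]
2036 [ 472.18818321 -227.27661525  100.08999114] [ 511.7891319  -200.1672473   184.75258666] [ 496.86817228 -210.80888389  143.31864313]
```

View pics/m4.png

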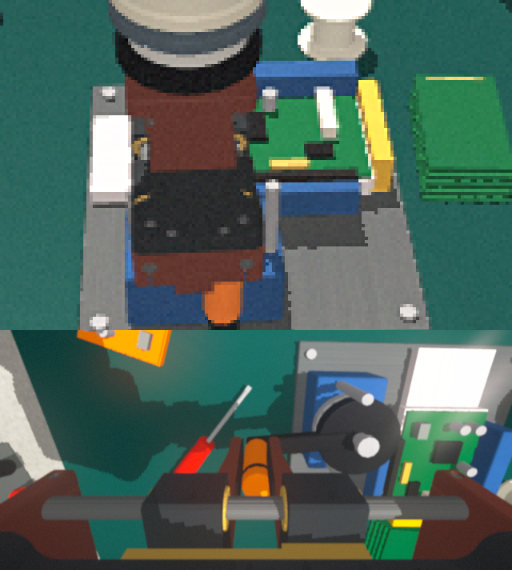

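The grip has slipped out ahead of the pads: width 18 mm, grip at about x = 502 and pads at 484. I'll regrasp with the jaws closing along the tangent and turn the tool with the lever.

Call:
{"name": "send_rows", "arguments": {
  "rows": [
    {"offset": [0, 0, 0], "twist": [0, 0, 0]},
    {"offset": [0, 0, 0], "twist": [0, 0, 0]},
    {"offset": [0, 0, -0.005], "twist": [0, 0, 0]},
    {"offset": [-0.002, 0, -0.03], "twist": [0, 0, 0]},
    {"offset": [-0.002, 0, -0.03], "twist": [0, 0, 3]}
  ],
  "gripper": 0.07
}}

```text
t: 12.38
ee_pos: [488.2, -209.1, 381.6]
orientation: [-0.226, -3.133, -0.002]
ft_force: [1.3, -0.4, -0.0]
width: 47.9
```

Call:
{"name": "send_rows", "arguments": {
  "rows": [
    {"offset": [-0.004, 0, 0], "twist": [0, 0, 7]},
    {"offset": [0, 0, 0], "twist": [0, 0, 7]},
    {"offset": [0, 0, 0], "twist": [0, 0, 7]},
    {"offset": [0, 0, 0], "twist": [0, 0, 7]},
    {"offset": [0, 0, 0], "twist": [0, 0, 7]}
  ]
}}

```text
t: 12.8
ee_pos: [494.7, -210.6, 393.4]
orientation: [1.175, 2.893, 0.0]
ft_force: [0.2, -0.4, -0.1]
width: 70.1
```

Call:
{"name": "send_rows", "arguments": {
  "rows": [
    {"offset": [0, 0, 0], "twist": [0, 0, 7]},
    {"offset": [0, 0, 0], "twist": [0, 0, 7]},
    {"offset": [0, 0, 0], "twist": [0, 0, 7]},
    {"offset": [0, 0, 0], "twist": [0, 0, 7]},
    {"offset": [0, 0, 0], "twist": [0, 0, 7]}
  ]
}}

```text
t: 13.22
ee_pos: [494.8, -210.6, 397.9]
orientation: [2.002, 2.386, 0.013]
ft_force: [0.2, -0.2, 1.2]
width: 70.0
```

```bash
python3 s.py; python3 - <<'E'
from h import *
print(ctrl.get_obs()["qpos"].round(2))
for c in("wrist","side","top"):
    im,d=optics.get_image(c);Q=cloud(c,d);cv2.imwrite(f"pics/{c}5.png",im)
    hsv=cv2.cvtColor(im,cv2.COLOR_BGR2HSV).astype(int)
    m=(hsv[...,0]>3)&(hsv[...,0]<20)&(hsv[...,1]>150)&(Q[...,2]>105)&(Q[...,2]<175)&(abs(Q[...,0]-480)<90)&(abs(Q[...,1]+200)<60)
    q=Q[m]
    if len(q)>5:
        r=cv2.minAreaRect(q[:,:2].astype(np.float32));print(c,len(q),np.round(r[0],1),np.round(r[1],1),np.percentile(q[:,2],[2,98]).round(1))
    r=nets.spot_point(c,"grip")[:1]
    if r: print(c,r[0]["conf"],atz(c,r[0]["position"],133))
E
```

```text
t 13.22 tip [ 499.5 -212.5  216. ] tilt twist [1.35 0.86] yaw y 10.0 F [ 0.2 -0.2  1.2] w 70.0
[-0.42  0.3   1.84  0.    0.98 -0.6 ]
wrist 498 [ 504.1 -209. ] [23.  23.3] [107.  158.6]
wrist 0.73 [ 505.4 -211.5  133. ]
side 245 [ 503.6 -212.6] [22.5 21.8] [106.2 157.8]
side 0.73 [ 510.5 -212.   133. ]
top 0.59 [ 502.4 -206.1  133. ]
```

Call:
{"name": "send_rows", "arguments": {
  "rows": [
    {"offset": [0, 0, 0.01], "twist": [0.7, 0.5, 4]},
    {"offset": [0, 0, 0.02], "twist": [0.5, 0.3, 4]},
    {"offset": [0, 0, 0.02], "twist": [0, 0, 0]},
    {"offset": [0, 0, 0.005], "twist": [0, 0, 0]},
    {"offset": [0, 0, 0], "twist": [0, 0, 0]}
  ]
}}

```text
t: 13.93
ee_pos: [496.1, -211.1, 342.3]
orientation: [2.164, 2.272, 0.005]
ft_force: [0.5, 0.1, 0.7]
width: 70.0
```

```bash
python3 s.py 504 -209.5 117
```

```text
t 13.93 tip [ 497.1 -211.1  160.4] tilt twist [0.3  0.03] yaw y 2.77 F [0.5 0.1 0.7] w 70.0
tool offset mm [ 1.3  6.8 43.4]
```

Call:
{"name": "send_rows", "arguments": {
  "rows": [
    {"offset": [0.001, 0.005, 0.0], "twist": [0, 0, 0.5]},
    {"offset": [0, 0.002, 0.008], "twist": [0, 0, 0]},
    {"offset": [0, 0, 0.016], "twist": [0, 0, 0]},
    {"offset": [0, 0, 0.012], "twist": [0, 0, 0]},
    {"offset": [0, 0, 0.005], "twist": [0, 0, 0]}
  ]
}}

```text
t: 14.35
ee_pos: [506.5, -210.3, 304.0]
orientation: [2.165, 2.26, 0.01]
ft_force: [-1.1, -0.1, 1.2]
width: 70.2
```

```bash
python3 s.py 504 -209.5 117
```

```text
t 14.35 tip [ 508.9 -211.   122. ] tilt twist [0.76 0.25] yaw y 2.46 F [-1.1 -0.1  1.2] w 70.2
tool offset mm [ 1.7 -4.9  5. ]
```

Call:
{"name": "send_rows", "arguments": {
  "rows": [
    {"offset": [0.001, -0.003, 0.004], "twist": [0.6, 0.2, 0]},
    {"offset": [0, 0, 0.001], "twist": [0, 0, 0]},
    {"offset": [0, 0, 0.0], "twist": [0, 0, 0]},
    {"offset": [0, 0, 0.0], "twist": [0, 0, 0]},
    {"offset": [0, 0, 0.0], "twist": [0, 0, 0]}
  ],
  "gripper": 0.015
}}

```text
t: 14.77
ee_pos: [504.2, -209.5, 299.5]
orientation: [2.17, 2.268, 0.002]
ft_force: [-0.0, 1.0, -0.9]
width: 40.1
```

Call:
{"name": "send_rows", "arguments": {
  "rows": [
    {"offset": [0, 0, 0], "twist": [0, 0, 0]},
    {"offset": [0, 0, 0.0], "twist": [0, 0, 0]},
    {"offset": [0, 0, 0.0], "twist": [0, 0, 0]},
    {"offset": [0, 0, 0.0], "twist": [0, 0, 0]},
    {"offset": [0, 0, 0.0], "twist": [0, 0, 0]}
  ]
}}

```text
t: 15.18
ee_pos: [503.9, -209.7, 300.6]
orientation: [2.169, 2.267, 0.002]
ft_force: [-0.3, 0.4, -2.5]
width: 23.2
```

```bash
cat > arc.py <<'E'
from h import *
import sys
# arc.py dq_per_row ax ay: lever state; rows (tool m) on the arc while the tool turns with the lever (dq deg about z per row)
dq=float(sys.argv[1]);A=np.array([float(sys.argv[2]),float(sys.argv[3])])
o=ctrl.get_obs();M=R.from_rotvec(o["orientation"]).as_matrix()
d=M.T@[0,0,-1];g=o["ee_pos"]+M[:,2]*163;v=g[:2]-A;a=np.arctan2(v[1],v[0]);F=o["ft_force"]
e=v/np.linalg.norm(v);tn=np.array([np.sin(a),-np.cos(a)]);ya=np.arctan2(M[1,1],M[0,1])
print("t",round(o["t"],2),"grasp",g.round(1),"r",np.linalg.norm(v).round(1),"q",round(-a-.682,3),"Frad",(F[:2]@e).round(1),"Ftan",(F[:2]@tn).round(1),"Fz",F[2].round(1),"tilt",np.degrees([-d[1],d[0]]).round(2),"yawerr (twist z +)",np.degrees(ya-a-np.pi/2).round(1),"w",round(o["width"],1),"dq deg",round(np.degrees(dq),2))
p=g[:2].copy()
for i in range(5):
    b=a-dq*(i+1);n=A+100*np.array([np.cos(b),np.sin(b)]);s=R.from_rotvec([0,0,-dq*i]).as_matrix()@np.r_[n-p,0];s=M.T@s;print((s)[:2].round(1).tolist(),end=" ");p=n
print()
E
python3 arc.py 0.1 501 -108.5
```

```text
t 15.18 grasp [ 504.4 -210.   137.6] r 101.5 q 0.855 Frad -0.4 Ftan 0.3 Fz -2.5 tilt [0.19 0.1 ] yawerr (twist z +) 0.6 w 23.2 dq deg 5.73
[2.1, -10.0] [2.6, -9.7] [4.4, -9.0] [6.1, -7.9] [7.6, -6.5]
```

Call:
{"name": "send_rows", "arguments": {
  "rows": [
    {"offset": [0.0005, -0.008, 0.0015], "twist": [0.2, 0.1, 4.6]},
    {"offset": [0.0003, -0.008, 0.001], "twist": [0, 0, 4.6]},
    {"offset": [0.0003, -0.008, 0.001], "twist": [0, 0, 4.6]},
    {"offset": [0.0003, -0.008, 0.001], "twist": [0, 0, 4.6]},
    {"offset": [0.0003, -0.008, 0.001], "twist": [0, 0, 4.6]}
  ]
}}

```text
t: 15.6
ee_pos: [468.5, -203.5, 298.9]
orientation: [2.586, 1.767, 0.016]
ft_force: [2.5, 1.3, 6.1]
width: 23.6
```

```bash
sed -i 's/\[0,0,-dq\*i\]/[0,0,dq*i]/' arc.py; python3 arc.py 0.08 501 -108.5
```

```text
t 15.6 grasp [ 470.8 -203.9  136. ] r 100.0 q 1.195 Frad -1.9 Ftan -2.0 Fz 6.1 tilt [ 0.79 -0.17] yawerr (twist z +) -3.8 w 23.6 dq deg 4.58
[-0.2, -8.0] [-0.2, -8.0] [-0.2, -8.0] [-0.2, -8.0] [-0.2, -8.0]
```

Call:
{"name": "send_rows", "arguments": {
  "rows": [
    {"offset": [0.0003, -0.006, 0.001], "twist": [0.5, 0, 2]},
    {"offset": [0.0003, -0.008, 0.001], "twist": [0.3, 0, 4]},
    {"offset": [0.0003, -0.008, 0.001], "twist": [0.1, 0, 4.6]},
    {"offset": [0.0003, -0.008, 0.001], "twist": [0.1, 0, 4.6]},
    {"offset": [0.0003, -0.008, 0.001], "twist": [0.1, 0, 4.6]}
  ]
}}

```text
t: 16.02
ee_pos: [440.5, -186.7, 299.1]
orientation: [2.86, 1.274, 0.02]
ft_force: [-0.7, -5.6, 7.5]
width: 23.7
```

```bash
python3 arc.py 0.08 501 -108.5
```

```text
t 16.02 grasp [ 443.1 -187.4  136.1] r 97.9 q 1.522 Frad 4.9 Ftan -2.8 Fz 7.5 tilt [ 0.85 -0.42] yawerr (twist z +) -5.7 w 23.7 dq deg 4.58
[-2.6, -7.8] [-0.5, -8.0] [-0.5, -8.0] [-0.5, -8.0] [-0.5, -8.0]
```

Call:
{"name": "send_rows", "arguments": {
  "rows": [
    {"offset": [-0.002, -0.006, 0.001], "twist": [0.5, -0.2, 2]},
    {"offset": [0, -0.008, 0.001], "twist": [0.3, -0.1, 3]},
    {"offset": [0, -0.008, 0.001], "twist": [0.1, 0, 3.5]},
    {"offset": [0, -0.007, 0.001], "twist": [0.1, 0, 4]},
    {"offset": [0, -0.006, 0.001], "twist": [0.1, 0, 4]}
  ]
}}

```text
t: 16.43
ee_pos: [420.6, -165.5, 298.7]
orientation: [3.019, 0.827, 0.027]
ft_force: [-2.4, -3.6, 8.1]
width: 23.3
```

```bash
python3 arc.py 0.05 501 -108.5; cat > jaw.py <<'E'
from h import *
import sys
k=sys.argv[1]
im,d=optics.get_image("side");cv2.imwrite(f"pics/side{k}.png",im);np.save(f"side{k}.npy",cloud("side",d))
for n in("0","3",k):
    P0=np.load("side0.npy") if n=="0" else None
    i0=cv2.imread(f"pics/side{n}.png")
    # edge of the blue moving jaw towards the robot's right: rows of blue along column lines, in vice coordinates at z=54
    H=cv2.cvtColor(i0,cv2.COLOR_BGR2HSV).astype(int);bl=(H[...,0]>100)&(H[...,0]<125)&(H[...,1]>100)
    s=[]
    for u in range(331,348):
        v=[w for w in range(215,250) if bl[w,u]]
        if v: s.append((min(v),max(v)))
    s=np.array(s);print(n,len(s),s.mean(0).round(2),atz("side",(339,s[:,0].mean()),54))
E
python3 jaw.py 6
```

```text
t 16.43 grasp [ 423.8 -166.5  135.8] r 96.6 q 1.815 Frad 4.1 Ftan -1.4 Fz 8.1 tilt [ 0.88 -0.77] yawerr (twist z +) -6.3 w 23.3 dq deg 2.86
[-3.8, -4.6] [-0.4, -5.0] [-0.4, -5.0] [-0.4, -5.0] [-0.4, -5.0] 
0 17 [228.35 238.  ] [598.  -72.1  54. ]
3 17 [226.47 236.  ] [599.4 -65.8  54. ]
6 17 [225. 234.] [600.5 -60.9  54. ]
```

Call:
{"name": "send_rows", "arguments": {
  "rows": [
    {"offset": [-0.002, -0.003, 0.001], "twist": [0.5, -0.4, -2]},
    {"offset": [-0.001, -0.005, 0.001], "twist": [0.3, -0.3, 1]},
    {"offset": [0, -0.005, 0.0], "twist": [0.1, 0, 1]},
    {"offset": [0, -0.003, 0.0], "twist": [0.1, 0, 1]},
    {"offset": [0, -0.002, 0.0], "twist": [0, 0, 0]}
  ]
}}

```text
t: 16.9
ee_pos: [414.1, -154.4, 300.1]
orientation: [3.028, 0.788, 0.027]
ft_force: [1.3, -5.4, -5.0]
width: 23.8
```

```bash
python3 arc.py 0.05 501 -108.5
```

```text
t 16.9 grasp [ 417.3 -155.8  137.1] r 96.2 q 1.945 Frad 1.5 Ftan -5.3 Fz -5.0 tilt [ 0.96 -0.76] yawerr (twist z +) -0.3 w 23.8 dq deg 2.86
[-3.7, -5.0] [0.1, -5.0] [0.1, -5.0] [0.1, -5.0] [0.1, -5.0]
```

Call:
{"name": "send_rows", "arguments": {
  "rows": [
    {"offset": [0, 0.001, -0.004], "twist": [0.4, -0.3, 0]},
    {"offset": [0, 0.001, -0.004], "twist": [0.2, -0.2, 0]},
    {"offset": [0, 0, -0.004], "twist": [0, 0, 0]},
    {"offset": [0, 0, -0.003], "twist": [0, 0, 0]},
    {"offset": [0, 0, 0], "twist": [0, 0, 0]}
  ]
}}

```text
t: 17.32
ee_pos: [415.9, -155.5, 314.4]
orientation: [3.036, 0.789, 0.013]
ft_force: [3.5, 0.2, -8.9]
width: 23.5
```

```bash
python3 arc.py -0.08 499 -108.5
```

```text
t 17.32 grasp [ 417.4 -155.9  151.4] r 94.3 q 1.933 Frad -3.1 Ftan -1.6 Fz -8.9 tilt [ 0.36 -0.41] yawerr (twist z +) -1.0 w 23.5 dq deg -4.58
[-5.2, 8.1] [0.5, 8.0] [0.5, 8.0] [0.5, 8.0] [0.5, 8.0]
```

Call:
{"name": "send_rows", "arguments": {
  "rows": [
    {"offset": [0, 0.007, -0.0005], "twist": [0.2, -0.2, -4]},
    {"offset": [0, 0.008, -0.0005], "twist": [0, 0, -4.6]},
    {"offset": [0, 0.008, -0.0005], "twist": [0, 0, -4.6]},
    {"offset": [0, 0.008, -0.0005], "twist": [0, 0, -4.6]},
    {"offset": [0, 0.008, -0.0005], "twist": [0, 0, -4.6]}
  ]
}}

```text
t: 17.73
ee_pos: [440.7, -186.2, 316.6]
orientation: [2.816, 1.382, 0.012]
ft_force: [4.0, 3.2, -8.9]
width: 23.7
```

```bash
python3 arc.py -0.08 499 -108.5
```

```text
t 17.73 grasp [ 442.1 -186.4  153.6] r 96.5 q 1.52 Frad -5.0 Ftan -1.3 Fz -8.9 tilt [ 0.44 -0.26] yawerr (twist z +) -1.6 w 23.7 dq deg -4.58
[-3.0, 8.1] [0.5, 8.0] [0.5, 8.0] [0.5, 8.0] [0.5, 8.0]
```

Call:
{"name": "send_rows", "arguments": {
  "rows": [
    {"offset": [0, 0.009, 0.0005], "twist": [0.3, -0.2, -5]},
    {"offset": [0.0003, 0.009, 0.0], "twist": [0, 0, -5.2]},
    {"offset": [0.0003, 0.009, 0], "twist": [0, 0, -5.2]},
    {"offset": [0.0003, 0.009, 0], "twist": [0, 0, -5.2]},
    {"offset": [0.0003, 0.009, 0], "twist": [0, 0, -5.2]}
  ]
}}

```text
t: 18.15
ee_pos: [482.6, -206.6, 314.7]
orientation: [2.42, 1.998, 0.006]
ft_force: [1.9, 1.1, -8.2]
width: 23.9
```

```bash
python3 arc.py -0.08 499 -108.5
```

```text
t 18.15 grasp [ 483.4 -206.6  151.7] r 99.4 q 1.046 Frad -1.4 Ftan -1.7 Fz -8.2 tilt [ 0.3  -0.05] yawerr (twist z +) -1.9 w 23.9 dq deg -4.58
[-0.1, 8.0] [0.6, 8.0] [0.6, 8.0] [0.6, 8.0] [0.6, 8.0]
```

Call:
{"name": "send_rows", "arguments": {
  "rows": [
    {"offset": [0.0003, 0.009, -0.0003], "twist": [0.2, 0, -5]},
    {"offset": [0.0003, 0.009, -0.0003], "twist": [0, 0, -5]},
    {"offset": [0.0003, 0.009, 0], "twist": [0, 0, -5]},
    {"offset": [0.0003, 0.009, 0], "twist": [0, 0, -5]},
    {"offset": [0.0003, 0.009, 0], "twist": [0, 0, -5]}
  ]
}}

```text
t: 18.57
ee_pos: [528.5, -206.4, 312.7]
orientation: [1.907, 2.495, 0.002]
ft_force: [1.0, -0.4, -8.1]
width: 23.4
```

```bash
python3 arc.py -0.08 499 -108.5
```

```text
t 18.57 grasp [ 528.7 -206.3  149.7] r 102.2 q 0.594 Frad 0.7 Ftan -0.8 Fz -8.1 tilt [ 0.07 -0.  ] yawerr (twist z +) -1.7 w 23.4 dq deg -4.58
[2.8, 7.9] [0.6, 8.0] [0.6, 8.0] [0.6, 8.0] [0.6, 8.0]
```

Call:
{"name": "send_rows", "arguments": {
  "rows": [
    {"offset": [0.001, 0.009, -0.0008], "twist": [0, 0, -5]},
    {"offset": [0.0006, 0.009, -0.0005], "twist": [0, 0, -5]},
    {"offset": [0.0006, 0.009, 0], "twist": [0, 0, -5]},
    {"offset": [0.0005, 0.007, 0], "twist": [0, 0, -4]},
    {"offset": [0, 0, 0], "twist": [0, 0, 0]}
  ]
}}

```text
t: 18.98
ee_pos: [560.7, -191.5, 311.0]
orientation: [1.439, 2.789, -0.003]
ft_force: [1.9, -1.0, -7.1]
width: 23.9
```

```bash
python3 arc.py 0.08 500 -108.5
```

```text
t 18.98 grasp [ 561. -192.  148.] r 103.4 q 0.258 Frad 1.9 Ftan -1.0 Fz -7.1 tilt [-0.02  0.19] yawerr (twist z +) -0.7 w 23.9 dq deg 4.58
[3.6, -8.0] [0.2, -8.0] [0.2, -8.0] [0.2, -8.0] [0.2, -8.0]
```

Call:
{"name": "send_rows", "arguments": {
  "rows": [
    {"offset": [0.0003, -0.001, 0.004], "twist": [0, 0.1, 0.5]},
    {"offset": [0.0003, -0.003, 0.003], "twist": [0, 0, 2]},
    {"offset": [0.0003, -0.005, 0.003], "twist": [0, 0, 3]},
    {"offset": [0.0003, -0.006, 0.002], "twist": [0, 0, 3.4]},
    {"offset": [0.0003, -0.006, 0.002], "twist": [0, 0, 3.4]}
  ]
}}

```text
t: 19.4
ee_pos: [542.9, -202.5, 298.9]
orientation: [1.751, 2.596, 0.002]
ft_force: [2.4, 4.5, 10.4]
width: 23.5
```

```bash
python3 arc.py 0.08 500 -108.5
```

```text
t 19.4 grasp [ 544.5 -203.2  136. ] r 104.6 q 0.45 Frad -3.1 Ftan -4.1 Fz 10.4 tilt [0.4  0.43] yawerr (twist z +) -3.2 w 23.5 dq deg 4.58
[4.5, -8.2] [-0.1, -8.0] [-0.1, -8.0] [-0.1, -8.0] [-0.1, -8.0]
```

Call:
{"name": "send_rows", "arguments": {
  "rows": [
    {"offset": [0.0006, -0.007, 0.001], "twist": [0.3, 0.3, 2]},
    {"offset": [0.0006, -0.008, 0.001], "twist": [0.1, 0.1, 4]},
    {"offset": [0.0005, -0.008, 0.001], "twist": [0.1, 0, 4.6]},
    {"offset": [0.0004, -0.008, 0.001], "twist": [0.1, 0, 4.6]},
    {"offset": [0.0004, -0.008, 0.001], "twist": [0.1, 0, 4.6]}
  ]
}}

```text
t: 19.82
ee_pos: [507.1, -210.4, 299.3]
orientation: [2.208, 2.218, 0.014]
ft_force: [21.4, 16.6, -3.4]
width: 23.7
```

```bash
python3 arc.py 0.08 500 -108.5; python3 jaw.py 7
```

```text
t 19.82 grasp [ 509.5 -210.8  136.3] r 102.7 q 0.796 Frad -14.5 Ftan -22.9 Fz -3.4 tilt [0.86 0.13] yawerr (twist z +) -5.1 w 23.7 dq deg 4.58
[2.3, -8.2] [-0.4, -8.0] [-0.4, -8.0] [-0.4, -8.0] [-0.4, -8.0] 
0 17 [228.35 238.  ] [598.  -72.1  54. ]
3 17 [226.47 236.  ] [599.4 -65.8  54. ]
7 13 [223.69 228.23] [601.5 -56.4  54. ]
```

Call:
{"name": "send_rows", "arguments": {
  "rows": [
    {"offset": [0.001, -0.003, 0.0005], "twist": [0.4, 0, -2]},
    {"offset": [0.0004, -0.004, 0.0005], "twist": [0.2, 0, 0]},
    {"offset": [0.0004, -0.004, 0.0005], "twist": [0, 0, 0]},
    {"offset": [0, -0.004, 0.0005], "twist": [0, 0, 0]},
    {"offset": [0, -0.004, 0], "twist": [0, 0, 0]}
  ]
}}

```text
t: 20.28
ee_pos: [499.5, -208.5, 302.0]
orientation: [2.175, 2.207, 0.048]
ft_force: [20.8, 4.1, -13.3]
width: 23.7
```

```bash
python3 arc.py 0.08 500 -108.5; python3 jaw.py 8
```

```text
t 20.28 grasp [ 508.1 -209.8  139.3] r 101.7 q 0.809 Frad -2.5 Ftan -21.0 Fz -13.3 tilt [2.99 0.51] yawerr (twist z +) -3.7 w 23.7 dq deg 4.58
[1.5, -8.1] [-0.2, -8.0] [-0.2, -8.0] [-0.2, -8.0] [-0.2, -8.0] 
0 17 [228.35 238.  ] [598.  -72.1  54. ]
3 17 [226.47 236.  ] [599.4 -65.8  54. ]
8 15 [223.6  231.53] [601.6 -56.1  54. ]
```

Call:
{"name": "send_rows", "arguments": {
  "rows": [
    {"offset": [0, 0.006, 0.0015], "twist": [1.5, 0.3, 0]},
    {"offset": [0, 0.003, 0.0015], "twist": [1.2, 0.2, 0]},
    {"offset": [0, 0, 0.001], "twist": [0, 0, 0]},
    {"offset": [0, 0, 0], "twist": [0, 0, 0]},
    {"offset": [0, 0, 0], "twist": [0, 0, 0]}
  ]
}}

```text
t: 20.75
ee_pos: [510.0, -209.4, 300.5]
orientation: [2.205, 2.221, 0.01]
ft_force: [2.8, 1.3, -1.6]
width: 23.7
```

```bash
python3 arc.py 0.08 500 -108.5
```

```text
t 20.75 grasp [ 512.1 -210.   137.5] r 102.2 q 0.77 Frad -1.0 Ftan -3.0 Fz -1.6 tilt [0.73 0.23] yawerr (twist z +) -6.4 w 23.7 dq deg 4.58
[1.7, -8.2] [-0.6, -8.0] [-0.6, -8.0] [-0.6, -8.0] [-0.6, -8.0]
```

Call:
{"name": "send_rows", "arguments": {
  "rows": [
    {"offset": [0, 0, 0], "twist": [0, 0, 0]},
    {"offset": [0, 0, 0], "twist": [0, 0, 0]},
    {"offset": [0, 0, 0], "twist": [0, 0, 0]},
    {"offset": [0, 0, -0.001], "twist": [0, 0, 0]},
    {"offset": [0, 0, -0.01], "twist": [0, 0, 0]}
  ],
  "gripper": 0.07
}}

```text
t: 21.17
ee_pos: [507.0, -209.2, 310.5]
orientation: [2.214, 2.22, 0.007]
ft_force: [-0.6, 0.4, 0.1]
width: 53.0
```

Call:
{"name": "send_rows", "arguments": {
  "rows": [
    {"offset": [0, 0, -0.025], "twist": [0, 0, 0]},
    {"offset": [0, 0, -0.035], "twist": [0, 0, 0]},
    {"offset": [0, 0, -0.035], "twist": [0, 0, 0]},
    {"offset": [0.0, 0, -0.035], "twist": [0, 0, 0]},
    {"offset": [0, 0, -0.02], "twist": [0, 0, 0]}
  ]
}}

```text
t: 21.58
ee_pos: [503.5, -208.8, 465.3]
orientation: [-2.218, -2.22, -0.001]
ft_force: [-0.2, -0.1, 0.8]
width: 70.2
```

Call:
{"name": "send_rows", "arguments": {
  "rows": [
    {"offset": [-0.035, 0, 0], "twist": [0, 0, 0]},
    {"offset": [-0.035, 0, 0], "twist": [0, 0, 0]},
    {"offset": [-0.035, 0, 0], "twist": [0, 0, 0]},
    {"offset": [-0.03, 0, 0], "twist": [0, 0, 0]},
    {"offset": [0, 0, 0], "twist": [0, 0, 0]}
  ]
}}

```text
t: 22.0
ee_pos: [503.5, -347.0, 479.6]
orientation: [2.206, 2.218, 0.008]
ft_force: [-0.7, 0.3, -0.6]
width: 69.8
```

```bash
python3 s.py; python3 - <<'E'
from h import *
import b
o=[]
for c,s in(("top",(130,240,260,400)),("side",(180,285,255,385))):
    im,d=optics.get_image(c);P=cloud(c,d);cv2.imwrite(f"pics/{c}9.png",im);np.save(f"{c}9.npy",P);print(c);b.fit(im,P)
    hsv=cv2.cvtColor(im,cv2.COLOR_BGR2HSV).astype(int)
    m=(hsv[...,0]>3)&(hsv[...,0]<20)&(hsv[...,1]>150)&(P[...,2]>105)&(P[...,2]<180)&(abs(P[...,0]-500)<60)&(abs(P[...,1]+205)<40)
    if m.sum()>5: print("grip z",np.percentile(P[m][:,2],[2,98]).round(1),P[m].mean(0).round(1))
    a=im[s[0]:s[1],s[2]:s[3]];o.append(cv2.resize(a,(400,int(400*a.shape[0]/a.shape[1])),interpolation=3))
h=min(x.shape[0] for x in o);cv2.imwrite("pics/m9.png",np.hstack([x[:h] for x in o]))
E
```

```text
t 22.0 tip [ 505.9 -348.1  297.6] tilt twist [0.75 0.35] yaw y 0.32 F [-0.7  0.3 -0.6] w 69.8
top
stop 176 c [662.4  12.1] size [97.9 17.9] ang 82.5 z 45.2 mean [662.7  11.8  45.2]
fixjaw 288 c [596.1  76.1] size [ 21.4 125.2] ang 83.5 z 53.1 mean [595.3  76.2  53.2]
housing 280 c [ 504.2 -110.3] size [ 74.4 107.9] ang 82.9 z 59.0 mean [ 496.6 -104.2   59.2]
board 824 c [577.4  16.9] size [ 93.  133.7] ang 83.5 z 36.4 mean [571.7  14.1  36.4]
plateboard 1
bed 58 c [515.2   2.6] size [ 31.2 133.3] ang 18.6 z 22.3 mean [505.6  35.5  22.4]
grip 73 c [ 463.4 -130.8] size [ 23.1 207.4] ang 32.5 z 157.2 mean [ 502.3 -189.4  277.6]
arm 491 c [ 513.5 -131.1] size [ 70.1 115.1] ang 23.5 z 94.7 mean [ 505.8 -124.6   94.7]
grip z [108.3 161.6] [ 512.  -207.8  150.9]
side
stop 10 c [661.8  46.2] size [24.9  2.7] ang 75.8 z 42.7 mean [662.6  48.3  42.8]
fixjaw 11 c [652.4  58.2] size [ 3.6 16. ] ang 86.1 z 48.1 mean [653.6  58.6  48.5]
housing 275 c [ 505.5 -113.5] size [ 76.  108.6] ang 84.1 z 56.6 mean [ 490.7 -133.7   56.1]
board 419 c [587.9  18.6] size [ 84.9 115. ] ang 82.7 z 34.2 mean [584.6  14.   34.3]
plateboard 0
bed 0
grip 194 c [ 513.1 -212.4] size [21.3 24.7] ang 2.9 z 133.5 mean [ 512.3 -219.   134.5]
arm 444 c [ 511.4 -149.4] size [ 77.5 144.1] ang 9.3 z 92.4 mean [ 509.9 -127.9   92.2]
grip z [106.2 156.3] [ 512.4 -219.   132. ]
```

View pics/m9.png

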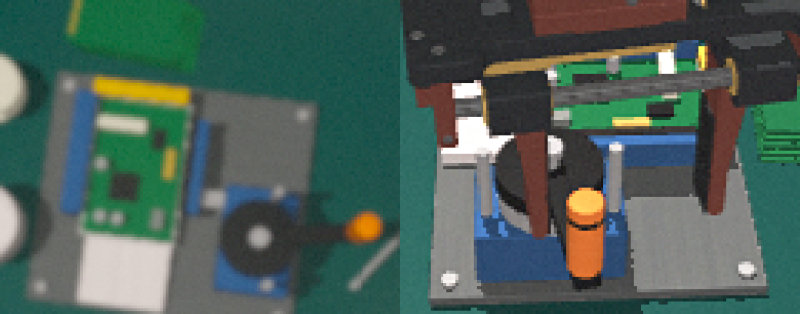

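Call:
{"name": "send_rows", "arguments": {
  "rows": [
    {"offset": [0.035, 0.02, 0], "twist": [0, 0, 0]},
    {"offset": [0.035, 0.02, 0], "twist": [0, 0, 0]},
    {"offset": [0.035, 0.02, 0], "twist": [0, 0, 0]},
    {"offset": [0.035, 0.02, 0], "twist": [0, 0, 0]},
    {"offset": [0.035, 0.02, 0], "twist": [0, 0, 0]}
  ]
}}

```text
t: 22.52
ee_pos: [600.0, -164.3, 480.2]
orientation: [2.221, 2.211, 0.007]
ft_force: [1.3, 0.5, -0.2]
width: 70.0
```

Call:
{"name": "send_rows", "arguments": {
  "rows": [
    {"offset": [0.03, 0.015, 0], "twist": [0, 0, 0]},
    {"offset": [0.03, 0.015, 0], "twist": [0, 0, 0]},
    {"offset": [0, 0, 0], "twist": [0, 0, 0]},
    {"offset": [0, 0, 0], "twist": [0, 0, 0]},
    {"offset": [0, 0, 0], "twist": [0, 0, 0]}
  ]
}}

```text
t: 22.93
ee_pos: [630.7, -86.3, 480.9]
orientation: [2.208, 2.231, 0.008]
ft_force: [-0.1, 0.6, 0.6]
width: 70.2
```

```bash
python3 s.py; python3 - <<'E'
from h import *
import b
im,d=optics.get_image("wrist");P=cloud("wrist",d);cv2.imwrite("pics/w10.png",im);np.save("w10.npy",P);b.fit(im,P)
u,v=proj("wrist",(600,15,40)).astype(int);print(u,v)
u0,v0=max(0,min(u-130,380)),max(0,min(v-90,220))
cv2.imwrite("pics/w10c.png",cv2.resize(im[v0:v0+180,u0:u0+260],None,fx=3,fy=3,interpolation=3));print(u0,v0)
E
```

```text
t 22.93 tip [631.8 -86.  299. ] tilt twist [ 0.32 -0.09] yaw y 0.59 F [-0.1  0.6  0.6] w 70.2
stop 837 c [664.  12.] size [99.2 15.5] ang 83.5 z 45.4 mean [664.   13.8  45.4]
fixjaw 1949 c [597.9  76.1] size [ 21.8 129. ] ang 83.3 z 53.3 mean [597.1  75.8  53.2]
housing 1124 c [ 506.  -109.3] size [ 75.2 109.2] ang 83.3 z 59.2 mean [521.7 -95.3  58.7]
board 4312 c [576.8  16.7] size [ 94.  136.3] ang 83.4 z 36.5 mean [574.2  11.6  36.6]
plateboard 0
bed 143 c [502.5  41.6] size [55.3  7.3] ang 86.7 z 21.5 mean [502.7  48.4  21.5]
grip 835 c [584.8 -93.4] size [254.5 101.9] ang 31.8 z 399.1 mean [669.9 -64.6 393.1]
arm 2802 c [ 515.8 -129.4] size [ 78.5 117.8] ang 26.1 z 94.7 mean [ 508.9 -117.7   94.7]
295 98
165 8
```

View pics/w10c.png

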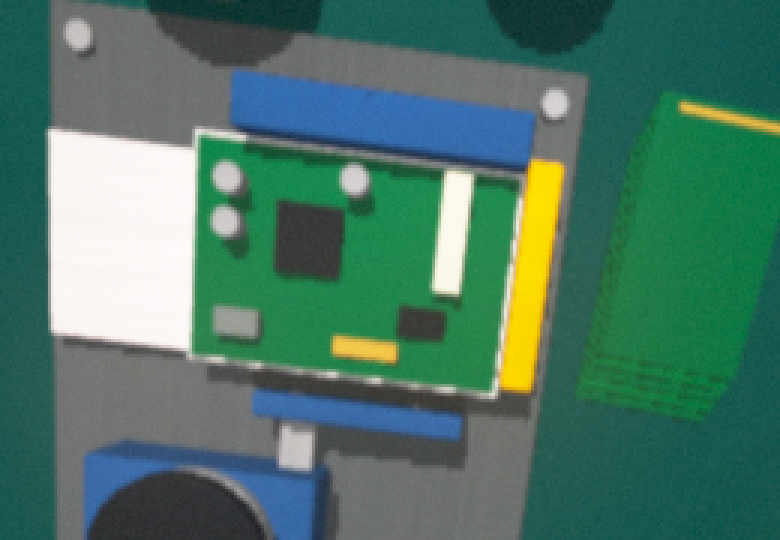

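```bash
python3 - <<'E'
from h import *
P=np.load("w10.npy");im=cv2.imread("pics/w10.png");t=np.radians(-6.6)
C=np.array([np.cos(t),np.sin(t)]);N=np.array([-C[1],C[0]])
# reference: stop face & fixed jaw
X=(P[...,:2]-[551.5,20])@C;Y=(P[...,:2]-[551.5,20])@N;Z=P[...,2]
hsv=cv2.cvtColor(im,cv2.COLOR_BGR2HSV).astype(int);H,S,V=hsv[...,0],hsv[...,1],hsv[...,2]
bl=(H>100)&(H<125)&(S>100)
f=lambda a:np.percentile(a,[1,3,50,97,99]).round(1)
m=bl&(Z>50)&(Z<58)&(Y>20);print("fixed jaw top Y",f(Y[m]))
m=(H>20)&(H<32)&(S>150)&(Z>42)&(Z<50)&(X>80);print("stop top X",f(X[m]))
m=(Z>32)&(Z<39.5)&(X>-40)&(X<90)&(abs(Y)<62)&~bl;print("board Y",f(Y[m]))
m=(Z>32)&(Z<39.5)&(X<110)&(X>-70)&(abs(Y)<40)&~bl;print("board X",f(X[m]))
m=bl&(Z>38)&(Y<-40)&(Y>-90)&(X>0);print("moving jaw Y",f(Y[m]),"z",f(Z[m]))
E
```

```text
fixed jaw top Y [50.4 50.7 61.  71.  71.6]
stop top X [105.1 105.4 112.4 119.6 120. ]
board Y [-49.4 -47.3  -0.9  49.2  50.4]
board X [-43.7 -41.3  33.7 101.  103.6]
moving jaw Y [-70.9 -70.5 -64.5 -59.1 -59. ] z [40.3 42.7 49.3 50.9 51.2]
```

The board is flush with the stop and against the fixed jaw. The lever is down, and the spindle took 21 N with no further motion, so it is on its hard stop. I'll hand it in.

```bash
python3 -c "
from workcell import ctrl
print(ctrl.close_job())"
```

```text
the job is handed in; nothing more can be done
None
```

The board is against the yellow end stop and clamped, the lever is down on its teeth, and I handed the job in at about 23 s with the arm well clear of everything.

**How it went:** I pushed the board about 59 mm onto the stop, then tightened in three lever strokes, with lifted back-swings in between. On the first back-swing the grip slipped out of the pads and the lever dropped into a gap. I regrasped it with the jaws closing along the direction of swing and carried on.

**Last checks:**
- **Board:** the wrist view puts its far end within about 1–2 mm of the stop face, which is as fine as the depth data goes. Its side is at the fixed jaw's face, and it is square to the vice.
- **Clamp:** the lever stopped against about 21 N at the grip with no further movement, far more than pad or thread could resist, so I take it as the spindle's hard stop (2.3 rad). Jaw travel was about 16 mm, or 2.0 rad plus the unknown starting angle. That fits, but it doesn't prove 2.15 rad on its own.
- **Lever:** it is fully down, with the arm's top measured at about 95 mm (97 mm nominal, 101 mm when it was up on the teeth).
- **Surroundings:** the arm went nowhere near the bystanders or look-alike boards, and nothing seemed out of place in the final views, though I didn't measure their positions.

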